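# Push the brooch case down the lane to the checking camera

## Robot

A 6-joint arm with a two-finger parallel gripper is mounted at the origin on the work surface. World frame = base frame: x ahead of the robot, y to its left, z up, the work surface at z = 0. Lengths are in mm, angles in rad, forces in N, time in s.
With the tool pointing down it reaches from about 275 to 1000 mm from the base axis. Payload 8.4 kg.
Tool frame: the origin (TCP) lies between the finger pads; the fingertips stand r.finger_overhang ahead of it and the grasp point (between the pads) is the TCP (r.finger_overhang is the distance from the TCP to the fingertips, in mm); z points along the fingers, y is the line along which they close (so a half turn about z gives the same grasp; the last joint's range is limited). The gripper opens to 85 mm and grips with 20 to 120 N. Pads are 22 mm wide; open, the fingers measure 114 mm over their backs; the gripper's body (76 mm by 85 mm) begins 54 mm behind the grasp point. The pads swing forward as they close: fully open they stand 13 mm farther back than shut.
Start: joints at [1.251, 0.353, 1.633, -0, 1.155, -0.002], TCP at [195.297, 593.706, 250.281] pointing down, gripper open.
Joint ranges: [-2.63, 2.63], [-0.92, 2.1], [0.06, 2.66], [-1.3, 4.44], [0, 2.69], [-3.02, 3.02]. Speed limits (rad/s): [2.22, 2.22, 2.79, 3.14, 3.14, 3.14].

## Interface

Orientations are given as [roll, pitch, yaw] about the fixed x, y, z axes, in that order (R = Rz(yaw) Ry(pitch) Rx(roll)).
In Python, from rig import r, cams, sign_off gives the robot as it stands.
- The arm moves only by the shell command python3 -m crank 'ROWS' [FORCE]. ROWS is JSON, a list of rows, each a list of 7 numbers: the shift along the tool's x, y, z in m, then the turn, a rotation vector about the tool's x, y, z in rad, then the closure, from 0 (fully open) to 1 (shut). In form: [[dx, dy, dz, ax, ay, az, gripper], ...]. A call has 1 to 5 rows; each row is the pose to reach, as a shift and turn from the pose commanded when the call began, along the tool's axes at that moment; what a row does not reach only later rows make up. A row lasts 1/10 s, in which the tool goes at most 50 mm and 8.59 degrees, less where a joint would pass 70% of its speed; a pose out of reach is approached as far as the arm can. A call with a gripper value outside its range is refused whole. The fingers move at their own pace and stop on an object; FORCE is the grip in N (left out, the last holds). Time passes only in rows, so rows that repeat a pose let the fingers close. It gives the time, the measured TCP pose, the force, the opening and the grip force at its end, in the units of the state.
- r.sense(): the state, without advancing time (a new reading comes with each control period).
- cams.grab_frame(name): name is "scene" or "side" or "wrist"; returns a dict with "image" (400x640x3 uint8, red, green, blue), "fx", "fy", "cx", "cy" (pixels), "D" ([k1, k2, p1, p2, k3] as OpenCV has them; the pictures are not rectified), "position" and "orientation" of the camera in the world. Camera axes: x right, y down, z forward; pixel columns grow to the right and rows downward; lengths in mm; the calibration is good to about 2 mm. A picture is of the moment at which its call begins. There is no depth.
- sign_off(): hands the job in; it is judged then, once.
The state is a dict: "clock": time; "qpos": joint angles; "qvel": joint speeds; "joint_efforts": joint torques, N m; "eef_pos": TCP position; "tcp_rot": TCP orientation; "contact_force": force on the tool from outside, world axes, zero at the start; "wrist_torque": the same for the moment, N m; "opening": opening from 0.0 (shut) to 1.0 (fully open); "grasp_force": force on a finger pad.
Only numpy, scipy, OpenCV 4.12 (cv2) and the standard library are available. Lean on these libraries where they do the work, as an engineer would, in place of code of your own. Each camera call takes 0.05 s, during which the arm holds its last target. There are 200 camera calls.

## Task

Push the glass-topped brooch case with the fingertips along the board and down the lane between the two low wooden rails until it is fully home against the rubber stop in front of the little camera, then leave it there. The rails' lacquer is still wet: neither the case nor the robot may touch either rail. Only push the case, never lift, carry or tip it, and leave the jar, ring cone and steel block where they are.

Things in the scene. Friction and masses are not known exactly. Their poses are not given: they have to be found in the camera images.
- station: Fixed plywood board 240 (x) x 460 (y) x 12 mm. Origin at bench level on the lane's centre line; +y runs down the lane to the stop, z up. Board: x -120..120, y -270..190, top z = 12 mm. Lane: 112 mm wide between the rails, y -55 (mouth) to 170 mm (stop); before the mouth an open apron without rails. Camera behind the stop: y 200 to 255, 113 mm high. Yaw within 0.3 rad.
- rail_near: Guide rail on the -x side of the lane: dark wood bar, 14 wide x 225 long x 14 mm high (its top is 26 mm above the bench), fixed on the board, freshly lacquered, not to be touched. Origin at the centre of its underside (station x -63, y 57.5, z 12 mm); its length runs along its y.
- rail_far: Guide rail on the +x side of the lane, like the other. Origin at the centre of its underside (station x +63, y 57.5, z 12 mm).
- stop_face (a point): Centre of the face of the black rubber stop that closes the lane's far end (station x 0, y 170, z 27 mm). The stop is 100 mm wide, 20 mm thick and stands 30 mm above the board; rigid. Axes as the station.
- case_mid (a point): Centre (half-way up) of the brooch case: closed flat wooden box with glass top, flat upright sides, 90 (its x, across) x 110 (its y, along the lane) x 40 mm, about 0.45 kg, loose on the apron; centre 32 mm above the bench, at station x -40..40, y -165..-135 mm, up to 0.25 rad askew. Home: centre 55 mm before the stop's face. It slides with ordinary friction and stops with the push.
- jar: Bystander: small jar, diameter 52, height 60 mm, standing on the bench on the +x side of the board. Origin at the centre of its underside.
- ring_cone: Bystander: aluminium ring cone on a round foot, diameter 48, height 68 mm, standing on the bench on the +x side of the board. Origin at the centre of its underside.
- block: Bystander: steel bench block, 50 x 50 x 35 mm, standing on the bench on the +x side of the board, beside the apron. Origin at the centre of its underside.
Not all that is in view belongs to the job. Of the things that look like the part that bears case_mid, the larger one is meant.

How it is judged:
By the outcome, as a careful person would: the job done as asked, in the order asked, and still so for the second after the job is handed in, with the robot touching nothing.
It also fails if it takes over 67 s, if anything falls off the work surface, if the arm or the gripper's body presses on something with over 40 N, if the wrist force passes 120 N, or if a joint passes its speed limit or range.

## Working session

There is one attempt and no reset: what is moved stays moved. The work goes in short steps, Python scripts to look and compute and a shell command to move; the robot and the scene stay as the last step left them, time stands still between calls to the robot, and variables do not carry over. Pictures are saved under pics/ and viewed, at most 10 in all, crops included, and the job is handed in when it is done.

```bash
mkdir -p pics; ls
python3 - <<'E'
from rig import r,cams
import cv2,pickle
print(r.sense(), r.finger_overhang)
F={}
for n in("scene","side","wrist"):
    f=cams.grab_frame(n);F[n]=f
    print(n,f["fx"],f["fy"],f["cx"],f["cy"],f["D"],f["position"],f["orientation"])
    cv2.imwrite(f"pics/{n}0.png",f["image"][:,:,::-1])
pickle.dump(F,open("f0.pkl","wb"))
E
```

```text
pics
{'clock': 0.0, 'qpos': array([ 1.25057901e+00,  3.53661561e-01,  1.63410990e+00, -1.35266855e-05,
        1.15519214e+00, -2.39198605e-03]), 'qvel': array([-0.00059734, -0.00113312,  0.00079626,  0.00103155, -0.00092896,
       -0.0019166 ]), 'joint_efforts': array([ 1.99564318e-03, -6.05228090e+01, -3.42080534e+01,  2.85400338e-04,
        9.00878134e-03,  2.34737217e-05]), 'eef_pos': array([195.17594474, 593.2867973 , 249.56365255]), 'tcp_rot': array([-3.14022168e+00,  9.08838638e-06,  2.82377280e+00]), 'contact_force': array([-0.42742655, -0.47527534,  0.30377142]), 'wrist_torque': array([-0.03864744,  0.01985995,  0.03903814]), 'grasp_force': 0.0, 'opening': 0.9996689060092501} 19.0
scene 396.8300256194601 396.8300256194601 308.8830982021298 205.2577540285579 [-0.09588288  0.          0.          0.          0.        ] [969.96087941 562.06156527 557.78009081] [-2.24380207 -0.01216068  2.60305839]
side 441.83772933071793 441.83772933071793 321.52848107433203 206.89246414603872 [0.00333056 0.         0.         0.         0.        ] [214.3181813  469.86205218 478.59818117] [-2.18330033  0.01859176 -2.4175634 ]
wrist 327.2288261077158 327.2288261077158 323.582406389147 201.651783222863 [-0.06516352  0.          0.          0.          0.        ] [119.21102061 617.50903615 372.80281291] [2.82565668e+00 1.63149199e-03 1.25246159e+00]
```

View pics/scene0.png

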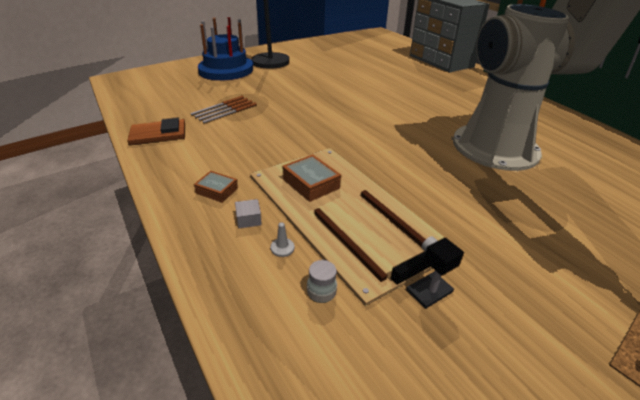

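View pics/side0.png

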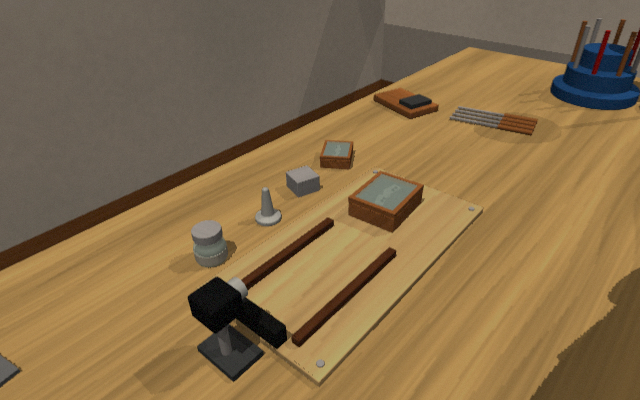

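The scene view has two look-alikes. The larger case is on the board's apron at scene (312,176) / side (386,200). A smaller one is on the bench at scene (216,185) / side (337,153). The larger one on the board fits the description, so I'll confirm it in an enlarged crop.

Run:
```python
import cv2,pickle
import numpy as np
F=pickle.load(open("f0.pkl","rb"))
a=F["side"]["image"][130:390,180:500,::-1]; cv2.imwrite("pics/sidec.png",cv2.resize(a,None,fx=2.3,fy=2.3,interpolation=cv2.INTER_CUBIC))
a=F["scene"]["image"][140:310,180:470,::-1]; cv2.imwrite("pics/scenec.png",cv2.resize(a,None,fx=2.7,fy=2.7,interpolation=cv2.INTER_CUBIC))
```

```text
(no output)
```

View pics/sidec.png

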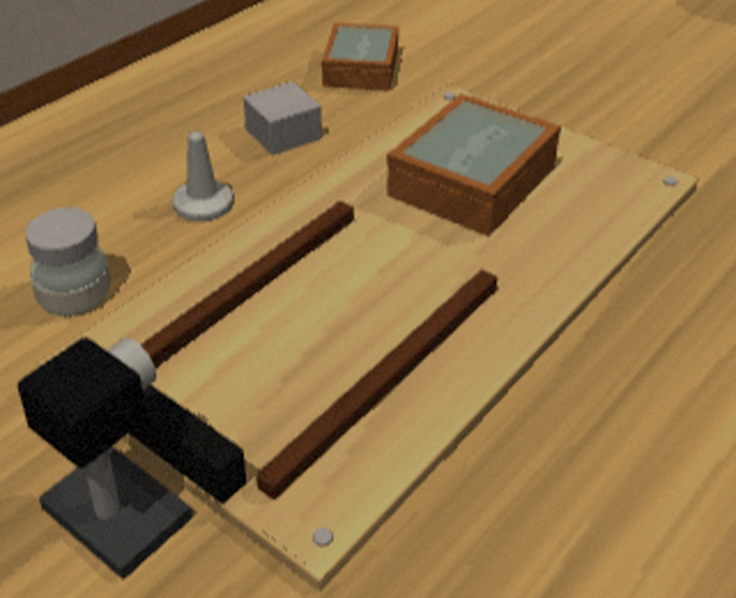

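View pics/scenec.png

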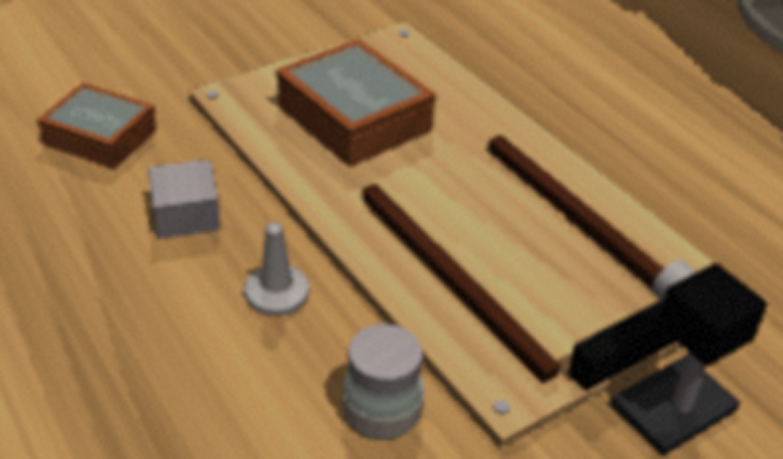

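The crops confirm it: the larger case is on the board at side crop (473,160), roughly twice the size of the small one at (360,55). Next I'll measure the station and the case.

```bash
cat > h.py <<'E'
import cv2,numpy as np
from scipy.spatial.transform import Rotation as R
from scipy.optimize import least_squares
def cast(f,px,z):
    K=np.array([[f["fx"],0,f["cx"]],[0,f["fy"],f["cy"]],[0,0,1]])
    p=cv2.undistortPoints(np.array(px,float).reshape(-1,1,2),K,np.array(f["D"])).reshape(-1,2)
    d=R.from_euler("xyz",f["orientation"]).apply(np.c_[p,np.ones(len(p))])
    c=np.array(f["position"]); return (c+d*((z-c[2])/d[:,2])[:,None])[:,:2]
def blob(img,mask,seed,rad):
    m=np.zeros(mask.shape,np.uint8); cv2.circle(m,tuple(int(v) for v in seed),rad,1,-1)
    m=m*mask.astype(np.uint8); n,l,s,c=cv2.connectedComponentsWithStats(m)
    k=1+np.argmax(s[1:,4]); return l==k,c[k],s[k,4]
def glass(f,seed,rad=45):
    im=f["image"].astype(int); m=(im[:,:,0]-im[:,:,2]<25)&(im.sum(2)>150)
    b,c,a=blob(im,m,seed,rad)
    b=cv2.morphologyEx(b.astype(np.uint8),cv2.MORPH_CLOSE,np.ones((5,5)))
    ct=max(cv2.findContours(b,0,cv2.CHAIN_APPROX_NONE)[0],key=cv2.contourArea)
    w=cast(f,ct.reshape(-1,2),52); return a,cv2.minAreaRect(w.astype(np.float32))
def S2W(st,p):
    c,s=np.cos(st[2]),np.sin(st[2]); p=np.atleast_2d(p); return p@np.array([[c,s],[-s,c]])+st[:2]
def W2S(st,w):
    c,s=np.cos(st[2]),np.sin(st[2]); return (np.atleast_2d(w)-st[:2])@np.array([[c,-s],[s,c]])
E
python3 - <<'E'
from h import *
import pickle
F=pickle.load(open("f0.pkl","rb"))
un=lambda pts,s,o:[(x/s-.0+o[0]-.3,y/s+o[1]-.3) for x,y in pts]
sd=un([(449,96),(671,181),(323,537)],2.3,(180,130)); sc=un([(213,95),(405,33),(501,407)],2.7,(180,140))
for n,pp in(("side",sd),("scene",sc)):
    f=F[n]; im=f["image"].astype(int)
    q=[]
    for p in pp:
        m=(im[:,:,0]-im[:,:,2]<45)&(im.sum(2)>200)
        try: _,c,a=blob(im,m,p,6); q.append(c)
        except Exception as e: a=0;q.append(p)
        print(n,p,q[-1],a)
    print(cast(f,q,13).round(1).tolist())
r_sd=un([(345,203),(333,214),(352,212)],2.3,(180,130)); 
print("far mouth",cast(F["side"],un([(343,203),(354,211)],2.3,(180,130)),26).round(1).tolist())
print("near mouth, near stop end",cast(F["side"],un([(485,271),(497,280),(259,480),(274,487)],2.3,(180,130)),26).round(1).tolist())
print("scene rails: mouthA(left),endA,mouthB",cast(F["scene"],un([(364,190),(377,185),(558,367),(544,372),(489,143),(502,137)],2.7,(180,140)),26).round(1).tolist())
print("glass",glass(F["side"],(386,196)),glass(F["scene"],(313,173)))
E
```

```text
side (374.91739130434786, 171.4391304347826) [375.         171.15384615] 13
side (471.4391304347826, 208.39565217391305) [471.0625 208.125 ] 16
side (320.1347826086956, 363.17826086956524) [319.94339623 362.98113208] 53
[[660.2, -187.8], [450.2, -191.5], [441.9, 228.4]]
scene (258.5888888888889, 174.88518518518518) [258.28571429 174.42857143] 7
scene (329.7, 151.92222222222222) [329.  151.5] 6
scene (365.25555555555553, 290.44074074074075) [365.33333333 290.125     ] 24
[[658.8, -186.5], [449.5, -191.6], [650.3, 232.6]]
far mouth [[615.8, 9.5], [603.1, 11.8]]
near mouth, near stop end [[490.9, 6.3], [479.5, 8.8], [485.5, 231.1], [476.1, 229.1]]
scene rails: mouthA(left),endA,mouthB [[620.3, 12.7], [608.1, 12.5], [605.9, 233.3], [616.6, 232.0], [497.8, 12.0], [483.1, 10.7]]
glass (np.int32(1132), ((568.0524291992188, -90.13935852050781), (70.95886993408203, 89.42456817626953), 5.241697311401367)) (np.int32(650), ((567.6893920898438, -89.24678039550781), (69.74525451660156, 89.34772491455078), 5.367376327514648))
```

```bash
for i in 1 2 3 4; do python3 -m crank '[[-0.032,-0.0254,0,0,0,0,0.5],[-0.064,-0.0508,0,0,0,0,0.5],[-0.096,-0.0762,0,0,0,0,0.5],[-0.128,-0.1016,0,0,0,0,0.5],[-0.16,-0.127,0,0,0,0,0.5]]' 20; done
python3 -m crank '[[0,0,0,0,0,-0.11,0.5],[0,0,0,0,0,-0.22,0.5],[0,0,0,0,0,-0.34,0.5],[0,0,0,0,0,-0.34,0.5]]'
cat >> h.py <<'E'
ST=np.array([549.7,60.4,0.02])
def delta(s,tgt,z,yaw):  # station xy target -> tool-axis shift (mm), turn about tool z
    M=R.from_euler("xyz",s["tcp_rot"]); w=np.r_[S2W(ST,tgt)[0],z]
    d=M.inv().apply(w-s["eef_pos"]); dy=(R.from_euler("xyz",[np.pi,0,yaw]).as_matrix()); rv=(M.inv()*R.from_matrix(dy)).as_rotvec()
    return d.round(1),rv.round(4)
E
python3 - <<'E'
from h import *
from rig import r
s=r.sense();print(s,W2S(ST,s["eef_pos"][:2]));print(delta(s,(90,-150),120,np.pi+.02),delta(s,(90,-150),47,np.pi+.02))
E
```

```text
clock: 0.65
eef_pos: [308.1, 421.5, 250.1]
tcp_rot: [-3.141, -0.0, 2.824]
contact_force: [0.9, 1.1, -0.5]
opening: 0.497
grasp_force: 0.0
clock: 1.15
eef_pos: [420.5, 250.9, 250.3]
tcp_rot: [3.142, 0.0, 2.824]
contact_force: [-0.4, 0.5, 0.4]
opening: 0.501
grasp_force: 0.0
clock: 1.65
eef_pos: [532.8, 80.1, 250.2]
tcp_rot: [-3.142, -0.0, 2.824]
contact_force: [1.1, 0.7, 1.1]
opening: 0.5
grasp_force: 0.0
clock: 2.15
eef_pos: [645.1, -90.4, 250.0]
tcp_rot: [-3.142, -0.0, 2.824]
contact_force: [0.6, 0.3, 0.5]
opening: 0.502
grasp_force: 0.0
clock: 2.55
eef_pos: [644.3, -89.0, 249.9]
tcp_rot: [3.141, -0.001, -3.118]
contact_force: [-0.4, 0.0, 0.3]
opening: 0.499
grasp_force: 0.0
{'clock': 2.55, 'qpos': array([-1.39550088e-01,  3.92950564e-01,  1.57518127e+00,  4.58802071e-05,
        1.17418361e+00, -1.73404021e+00]), 'qvel': array([ 0.00486056, -0.0037507 ,  0.0013207 , -0.00197401, -0.0019624 ,
        0.1385329 ]), 'joint_efforts': array([-2.03354945e-01, -6.36010551e+01, -3.46680093e+01, -8.70854157e-03,
        1.16980198e-03, -1.73059557e+00]), 'eef_pos': array([644.34214179, -88.97772202, 249.88306729]), 'tcp_rot': array([ 3.14143344e+00, -7.06306178e-04, -3.11791655e+00]), 'contact_force': array([-0.37089606,  0.03472974,  0.34032499]), 'wrist_torque': array([ 0.02861411,  0.00862551, -0.04401665]), 'grasp_force': 0.0, 'opening': 0.4989026705582371} [[  91.63585872 -151.24056412]]
(array([  1.5,   1.2, 129.9]), array([ 0.0002, -0.0007,  0.0037])) (array([  1.5,   1.2, 202.9]), array([ 0.0002, -0.0007,  0.0037]))
```

```bash
python3 -m crank '[[0,0,0.04,0,0,0,0.5],[0,0,0.08,0,0,0,0.5],[0,0,0.12,0,0,0,0.5],[0,0,0.16,0,0,0,0.5],[0,0,0.16,0,0,0,0.5]]'
python3 -m crank '[[0,0,0.01,0,0,0,0.5],[0,0,0.02,0,0,0,0.5],[0,0,0.03,0,0,0,0.5],[0,0,0.043,0,0,0,0.5],[0,0,0.043,0,0,0,0.5]]'
python3 - <<'E'
from h import *
from rig import r,cams
s=r.sense();print(s["eef_pos"],W2S(ST,s["eef_pos"][:2]))
a=cams.grab_frame("side")["image"];b=cams.grab_frame("scene")["image"]
c=lambda i,y,x:cv2.resize(i[y:y+200,x:x+260,::-1],(390,300))
cv2.imwrite("pics/p1.png",np.hstack([c(a,90,260),c(b,80,190)]))
E
```

```text
clock: 3.05
eef_pos: [640.5, -88.2, 84.9]
tcp_rot: [3.14, -0.009, -3.122]
contact_force: [-0.9, 0.7, -1.1]
opening: 0.503
grasp_force: 0.0
clock: 3.55
eef_pos: [643.6, -88.7, 45.8]
tcp_rot: [3.141, -0.002, -3.12]
contact_force: [0.3, 1.3, 0.3]
opening: 0.502
grasp_force: 0.0
[643.55968909 -88.71609541  45.81435442] [[  90.85879469 -150.96334182]]
```

View pics/p1.png

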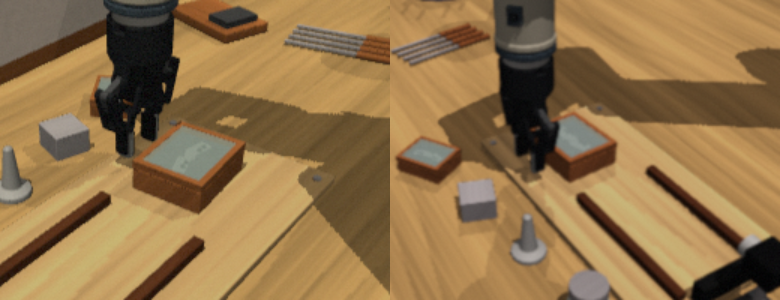

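The picture shows the fingers standing beside the case's +x face at side crop (140,140), clear of the block. Now the sideways push.

```bash
python3 -m crank '[[0.005,0,0,0,0,0,0.5],[0.01,0,0,0,0,0,0.5],[0.015,0,0,0,0,0,0.5],[0.02,0,0,0,0,0,0.5],[0.02,0,0,0,0,0,0.5]]'
python3 -m crank '[[0.003,0,0,0,0,0,0.5],[0.006,0,0,0,0,0,0.5],[0.009,0,0,0,0,0,0.5],[0.012,0,0,0,0,0,0.5],[0.012,0,0,0,0,0,0.5]]'
cat >> h.py <<'E'
def case(f,seed):
    a,(c,sz,ang)=glass(f,seed)
    if sz[0]>sz[1]: ang-=90
    ang=(ang+45)%180-45
    return a,W2S(ST,c).round(1)[0],np.round(sz,1),round(np.radians(ang)-ST[2],3)
E
python3 - <<'E'
from h import *
from rig import r,cams
s=r.sense();print(s["eef_pos"],W2S(ST,s["eef_pos"][:2]))
print(case(cams.grab_frame("side"),(386,196)))
print(case(cams.grab_frame("scene"),(313,173)))
E
```

```text
clock: 4.15
eef_pos: [624.0, -89.4, 47.6]
tcp_rot: [-3.142, 0.0, -3.119]
contact_force: [-0.9, -0.0, -0.3]
opening: 0.502
grasp_force: 0.0
clock: 4.65
eef_pos: [612.4, -89.6, 47.5]
tcp_rot: [-3.142, 0.0, -3.119]
contact_force: [2.0, -0.4, 0.6]
opening: 0.498
grasp_force: 1.0
[612.42122133 -89.59962124  47.49912804] [[  59.70888508 -151.22396312]]
(np.int32(1157), array([   3.8, -148.3]), array([70.9, 90.5]), np.float64(-0.001))
(np.int32(409), array([   4. , -147.5]), array([70.2, 89.6]), np.float64(0.017))
```

```bash
python3 -m crank '[[0.002,0,0,0,0,0,0.5],[0.004,0,0,0,0,0,0.5],[0.004,0,0,0,0,0,0.5],[-0.01,0,0,0,0,0,0.5],[-0.025,0,0,0,0,0,0.5]]'
python3 -m crank '[[0,0,-0.02,0,0,0,0.5],[0,0,-0.06,0,0,0,0.5],[0,0,-0.1,0,0,0,0.5],[0,0,-0.12,0,0,0,0.5],[0,0,-0.12,0,0,0,0.5]]'
python3 - <<'E'
from h import *
from rig import r,cams
s=r.sense();print(s["eef_pos"],W2S(ST,s["eef_pos"][:2]))
print(case(cams.grab_frame("side"),(386,196)))
print(case(cams.grab_frame("scene"),(315,173)))
print(delta(s,(0,-240),166,np.pi/2+.02))
E
```

```text
clock: 5.25
eef_pos: [636.2, -88.8, 46.7]
tcp_rot: [3.141, -0.003, -3.12]
contact_force: [-0.1, -0.4, 0.3]
opening: 0.499
grasp_force: 0.0
clock: 5.75
eef_pos: [638.4, -89.2, 170.3]
tcp_rot: [-3.141, 0.003, -3.119]
contact_force: [-0.6, 0.1, -0.0]
opening: 0.499
grasp_force: 0.0
[638.43102102 -89.15528431 170.2930298 ] [[  85.72236912 -151.29987636]]
(np.int32(1169), array([  -0.2, -147.8]), array([70.9, 89.7]), np.float64(0.002))
(np.int32(633), array([  -0.2, -146.8]), array([69.9, 88.7]), np.float64(0.014))
(array([ 85.9, -88.5,   4.1]), array([0.0022, 0.0031, 1.573 ]))
```

```bash
python3 -m crank '[[0.022,-0.022,0,0,0,0,0.5],[0.044,-0.044,0,0,0,0,0.5],[0.066,-0.066,0,0,0,0,0.5],[0.086,-0.086,0,0,0,0,0.5]]' >/dev/null
python3 -m crank '[[0,0,0,0,0,0.14,0.5],[0,0,0,0,0,0.28,0.5],[0,0,0,0,0,0.42,0.5],[0,0,0,0,0,0.56,0.5],[0,0,0,0,0,0.7,0.5]]' >/dev/null
python3 -m crank '[[0,0,0,0,0,0.14,0.5],[0,0,0,0,0,0.28,0.5],[0,0,0,0,0,0.42,0.5],[0,0,0,0,0,0.56,0.5],[0,0,0,0,0,0.7,0.5]]' >/dev/null
python3 -m crank '[[0,0,0,0,0,0.1,0.5],[0,0,0,0,0,0.173,0.5],[0,0,0,0,0,0.173,0.5]]'
python3 - <<'E'
from h import *
from rig import r
s=r.sense();print(s["qpos"],W2S(ST,s["eef_pos"][:2]));print(delta(s,(0,-238),47,np.pi/2+.02))
E
```

```text
clock: 7.55
eef_pos: [552.0, -176.4, 165.2]
tcp_rot: [-3.138, -0.001, 1.59]
contact_force: [0.0, 0.3, -0.6]
opening: 0.497
grasp_force: 0.0
[-3.11918636e-01  3.79740323e-01  1.80538488e+00 -2.96438316e-05
  9.60582135e-01 -3.30903522e-01] [[  -2.48555922 -236.80322489]]
(array([ -1.3,   2.9, 118.2]), array([-0.0039, -0.0013, -0.001 ]))
```

```bash
python3 -m crank '[[0,0.0025,0.03,0,0,0,0.5],[0,0.0025,0.06,0,0,0,0.5],[0,0.0025,0.09,0,0,0,0.5],[0,0.0025,0.119,0,0,0,0.5],[0,0.0025,0.119,0,0,0,0.5]]'
python3 -m crank '[[0.006,0,0,0,0,0,0.5],[0.012,0,0,0,0,0,0.5],[0.018,0,0,0,0,0,0.5],[0.024,0,0,0,0,0,0.5],[0.03,0,0,0,0,0,0.5]]'
python3 -m crank '[[0.005,0,0,0,0,0,0.5],[0.01,0,0,0,0,0,0.5],[0.015,0,0,0,0,0,0.5],[0.02,0,0,0,0,0,0.5],[0.02,0,0,0,0,0,0.5]]'
python3 - <<'E'
from h import *
from rig import r,cams
s=r.sense();print(W2S(ST,s["eef_pos"][:2]),delta(s,(0,0),47,np.pi/2+.02))
print(case(cams.grab_frame("side"),(375,205)))
print(case(cams.grab_frame("scene"),(325,185)))
E
```

```text
clock: 8.05
eef_pos: [552.3, -175.7, 43.8]
tcp_rot: [-3.133, -0.003, 1.593]
contact_force: [0.3, -0.9, 0.4]
opening: 0.502
grasp_force: 0.0
clock: 8.55
eef_pos: [556.4, -147.0, 49.6]
tcp_rot: [3.139, 0.002, 1.592]
contact_force: [-0.2, -6.5, 4.7]
opening: 0.501
grasp_force: 3.1
clock: 9.05
eef_pos: [555.8, -126.5, 49.2]
tcp_rot: [3.139, 0.001, 1.591]
contact_force: [-0.0, -2.1, 1.1]
opening: 0.497
grasp_force: 0.8
[[   2.40711578 -187.00891343]] (array([187. ,  -2.3,   2.1]), array([0.0021, 0.0006, 0.0006]))
(np.int32(1257), array([   0.2, -118.9]), array([71.3, 89.6]), np.float64(-0.003))
(np.int32(687), array([   0.3, -118.1]), array([70.3, 89.4]), np.float64(0.003))
```

```bash
for i in 1 2 3; do python3 -m crank '[[0.008,0,0,0,0,0,0.5],[0.016,0,0,0,0,0,0.5],[0.024,0,0,0,0,0,0.5],[0.032,0,0,0,0,0,0.5],[0.035,0,0,0,0,0,0.5]]'; done
python3 - <<'E'
from h import *
from rig import r,cams
s=r.sense();print(W2S(ST,s["eef_pos"][:2]),delta(s,(0,0),47,np.pi/2+.02))
print(case(cams.grab_frame("side"),(324,243)))
f=cams.grab_frame("scene");print(case(f,(356,211)))
g=cams.grab_frame("side")["image"]
cv2.imwrite("pics/p2.png",np.hstack([cv2.resize(i[y:y+250,x:x+250,::-1],(400,400)) for i,x,y in((g,200,140),(f["image"],260,90))]))
E
```

```text
clock: 9.65
eef_pos: [554.4, -91.7, 48.6]
tcp_rot: [3.141, 0.0, 1.591]
contact_force: [0.3, -5.7, 4.6]
opening: 0.504
grasp_force: 2.7
clock: 10.15
eef_pos: [553.7, -56.8, 48.5]
tcp_rot: [3.141, 0.0, 1.591]
contact_force: [0.3, -5.3, 4.6]
opening: 0.504
grasp_force: 2.9
clock: 10.65
eef_pos: [552.9, -21.8, 48.4]
tcp_rot: [3.141, 0.0, 1.591]
contact_force: [1.1, -7.0, 5.1]
opening: 0.496
grasp_force: 3.0
[[  1.55798313 -82.25359791]] (array([82.3, -1.5,  1.4]), array([0.0001, 0.0003, 0.0004]))
(np.int32(1522), array([  0.1, -14.5]), array([71.3, 90.4]), np.float64(-0.002))
(np.int32(878), array([  0.1, -13.7]), array([70.3, 90.3]), np.float64(0.002))
```

View pics/p2.png

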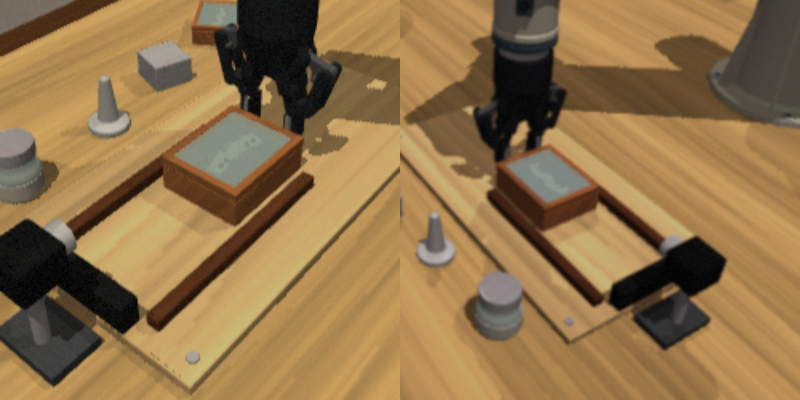

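The case is square and centred in the lane mouth, at left crop (235,165), with visible gaps to both rails. Continuing.

```bash
for i in 1 2 3; do python3 -m crank '[[0.008,0,0,0,0,0,0.5],[0.016,0,0,0,0,0,0.5],[0.024,0,0,0,0,0,0.5],[0.032,0,0,0,0,0,0.5],[0.036,0,0,0,0,0,0.5]]'; done
python3 - <<'E'
from h import *
from rig import r,cams
s=r.sense();print(W2S(ST,s["eef_pos"][:2]),delta(s,(0,0),47,np.pi/2+.02))
print(case(cams.grab_frame("side"),(262,284)))
f=cams.grab_frame("scene");print(case(f,(394,239)))
E
```

```text
clock: 11.3
eef_pos: [551.9, 15.2, 48.1]
tcp_rot: [-3.141, -0.0, 1.591]
contact_force: [0.3, -1.8, -0.9]
opening: 0.499
grasp_force: 0.8
clock: 11.8
eef_pos: [551.4, 51.0, 48.3]
tcp_rot: [3.142, -0.0, 1.591]
contact_force: [-0.5, -1.3, -1.9]
opening: 0.505
grasp_force: 0.9
clock: 12.3
eef_pos: [550.7, 87.0, 48.3]
tcp_rot: [3.142, -0.0, 1.591]
contact_force: [0.4, -1.5, -0.7]
opening: 0.501
grasp_force: 1.1
[[ 1.48493205 26.5514149 ]] (array([-26.6,  -1.5,   1.3]), array([ 0.    , -0.0001,  0.0005]))
(np.int32(1392), array([  0.8, 105.4]), array([71.6, 68.6]), np.float64(1.57))
(np.int32(1160), array([ 0.7, 94.8]), array([71.2, 90.7]), np.float64(-0.001))
```

```bash
python3 -m crank '[[0.004,0,0,0,0,0,0.5],[0.008,0,0,0,0,0,0.5],[0.012,0,0,0,0,0,0.5],[0.014,0,0,0,0,0,0.5],[0.014,0,0,0,0,0,0.5]]'
for i in 1 2; do python3 -m crank '[[0.0005,0,0,0,0,0,0.5],[0.001,0,0,0,0,0,0.5],[0.0015,0,0,0,0,0,0.5],[0.0015,0,0,0,0,0,0.5]]'; done
```

```text
clock: 12.9
eef_pos: [550.5, 100.5, 48.3]
tcp_rot: [3.141, -0.0, 1.591]
contact_force: [-0.1, -1.1, 0.5]
opening: 0.496
grasp_force: 0.0
clock: 13.3
eef_pos: [550.4, 101.5, 48.3]
tcp_rot: [-3.142, 0.0, 1.591]
contact_force: [0.6, -3.3, 0.7]
opening: 0.503
grasp_force: 1.6
clock: 13.7
eef_pos: [550.4, 103.2, 48.3]
tcp_rot: [3.142, -0.0, 1.591]
contact_force: [0.2, -4.1, 1.4]
opening: 0.496
grasp_force: 1.6
```

```bash
for i in 1 2 3; do python3 -m crank '[[0.0005,0,0,0,0,0,0.5],[0.001,0,0,0,0,0,0.5],[0.001,0,0,0,0,0,0.5]]'|grep -E 'eef|contact'; done
```

```text
eef_pos: [550.3, 104.2, 48.3]
contact_force: [0.7, -3.1, 1.9]
eef_pos: [550.3, 105.2, 48.3]
contact_force: [-1.1, -3.8, 2.0]
eef_pos: [550.3, 106.2, 48.3]
contact_force: [0.1, -4.3, 2.3]
```

```bash
for i in 1 2 3; do python3 -m crank '[[0.0005,0,0,0,0,0,0.5],[0.001,0,0,0,0,0,0.5],[0.001,0,0,0,0,0,0.5]]'|grep -E 'eef|contact'; done
python3 - <<'E'
from h import *
from rig import r,cams
f=cams.grab_frame("scene");print(case(f,(400,244)))
E
```

```text
eef_pos: [550.3, 107.2, 48.3]
contact_force: [0.1, -3.4, 2.3]
eef_pos: [550.2, 108.2, 48.3]
contact_force: [0.8, -3.5, 3.1]
eef_pos: [550.3, 108.7, 48.3]
contact_force: [-0.0, -7.4, 3.0]
(np.int32(1312), array([-11.8, 123.4]), array([ 96. , 105.3]), np.float64(0.004))
```

```bash
python3 -m crank '[[0.0005,0,0,0,0,0,0.5],[0.001,0,0,0,0,0,0.5],[0.001,0,0,0,0,0,0.5]]'|grep -E 'eef|contact'
```

```text
eef_pos: [550.2, 108.8, 48.3]
contact_force: [0.6, -14.0, 3.6]
```

The force rose to 14 N with no further travel, so the case is home against the stop. Backing off now.

```bash
python3 -m crank '[[-0.002,0,0,0,0,0,0.5],[-0.006,0,0,0,0,0,0.5],[-0.012,0,0,0,0,0,0.5],[-0.022,0,0,0,0,0,0.5],[-0.035,0,0,0,0,0,0.5]]' | grep -E 'eef|contact'
python3 -m crank '[[-0.01,0,-0.03,0,0,0,0.5],[-0.03,0,-0.07,0,0,0,0.5],[-0.06,0,-0.11,0,0,0,0.5],[-0.09,0,-0.15,0,0,0,0.5],[-0.09,0,-0.15,0,0,0,0.5]]'
python3 - <<'E'
from h import *
from rig import r,cams
f=cams.grab_frame("scene");g=cams.grab_frame("side")["image"]
print(case(f,(396,242)))
cv2.imwrite("pics/p3.png",np.hstack([cv2.resize(i[y:y+200,x:x+200,::-1],(400,400),interpolation=cv2.INTER_CUBIC) for i,x,y in((g,180,190),(f["image"],300,130))]))
E
```

```text
eef_pos: [550.9, 74.6, 48.2]
contact_force: [-0.6, 0.4, -1.3]
clock: 16.85
eef_pos: [555.7, -18.6, 203.8]
tcp_rot: [3.132, 0.001, 1.588]
contact_force: [0.0, 0.4, -0.2]
opening: 0.498
grasp_force: 0.0
(np.int32(1299), array([-12.4, 123. ]), array([ 95.6, 104. ]), np.float64(-0.003))
```

View pics/p3.png

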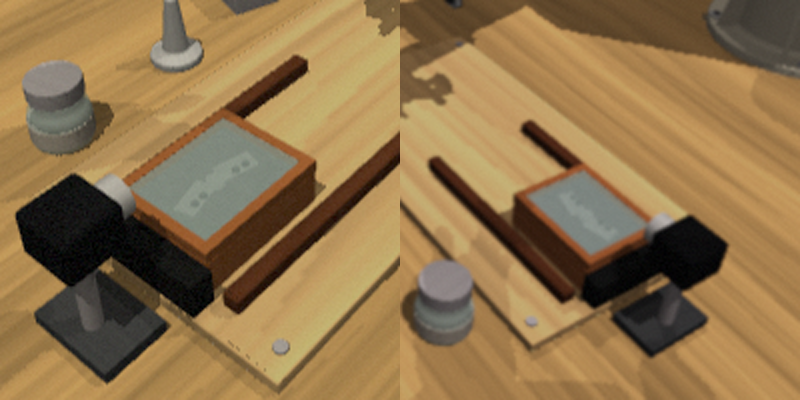

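The case (left crop (225,190), right crop (585,215)) sits flush against the black stop, with gaps to both rails. The robot is clear and the jar and ring cone look undisturbed.

```bash
python3 -m crank '[[0,0,0,0,0,0,0.5],[0,0,0,0,0,0,0.5],[0,0,0,0,0,0,0.5]]' | head -2; python3 -c "
from rig import sign_off
print(sign_off())"
```

```text
clock: 17.25
eef_pos: [552.0, -14.2, 197.0]
the job is handed in; nothing more can be done
None
```

The brooch case was pushed fully home against the rubber stop with visible gaps to both rails, the robot is clear of everything, and the job was handed in at about 17 s.

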